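Set the pressure screw of a board test fixture

ROBOT

A 6-joint arm with a two-finger parallel gripper is mounted at the origin on a cart in front of the work surface, level with it; the furniture and walls round the work are solid. World frame = base frame: x ahead of the robot, y to its left, z up, the work surface at z = 0. Lengths are in mm, angles in rad, forces in N, time in s.
With the tool pointing down it reaches from about 275 to 750 mm from the base axis. Payload 10.2 kg.
Tool frame: the origin (TCP) lies at the very end of the fingers, on their centre line; the grasp point (between the pads) lies 19 mm behind it; z points along the fingers, y is the line along which they close (so a half turn about z gives the same grasp; the last joint's range is limited). The gripper opens to 85 mm and grips with 20 to 120 N. Pads are 22 mm wide; open, the fingers measure 114 mm over their backs; the gripper's body (76 mm by 85 mm) begins 54 mm behind the grasp point. The pads swing forward as they close: fully open they stand 13 mm farther back than shut.
Start: joints at [1.108, 0.313, 1.498, -0, 1.331, -0.223], TCP at [124.705, 509.98, 231.294] pointing down, gripper open.
Joint ranges: [-2.94, 2.94], [-0.97, 2.17], [0.19, 2.56], [-1.23, 4.37], [0.02, 3.11], [-2.88, 2.88]. Speed limits (rad/s): [2.39, 2.39, 3.01, 3.14, 3.14, 3.14].

INTERFACE

Orientations are given as a unit quaternion [w, x, y, z].
In Python, from rig import telemetry, optics, ctrl gives the robot as it stands.
- The arm moves only by the tool servo_tool, never from a script. Its argument "deltas" is a list of rows, each a list of 3 entries, a list of its own where there are three numbers: the shift along the tool's x, y, z in units of 20 cm (1.0 is 20 cm), then the turn, a rotation vector about the tool's x, y, z in units of 90 degrees (1.0 is 90 degrees), then the opening, from 0 (shut) to 1 (fully open). A call has 1 to 8 rows; each row shifts and turns the commanded pose from where the row before left it, along the tool's axes as they then stand; what a row does not reach is not made up. A row lasts 1/10 s, in which the tool goes at most 50 mm and 8.59 degrees, less where a joint would pass 70% of its speed; a pose out of reach is approached as far as the arm can. A call with a number of a shift or a turn outside -1 to 1 is refused whole. A call with a gripper value outside its range is refused whole. The fingers move at their own pace and stop on an object; "squeeze" is the grip in N (left out, the last holds). Time passes only in rows, so rows that do not move let the fingers close. It gives the time, the measured TCP pose, the force, the opening and the grip force at its end, in the units of the state.
- telemetry.sense(): the state, without advancing time (a new reading comes with each control period).
- optics.capture(name): name is "scene" or "top" or "wrist"; returns the picture (420x560x3 uint8, blue, green, red); there is no depth.
- optics.camera_model(name): a dict with "vfov" (degrees; the focal length in pixels is half the picture's height over the tangent of half this angle, whatever the lens; pixels are square), "cx", "cy" (the principal point, pixels), "R" (3x3) and "t" (3): a world point X has camera coordinates R X + t; the wrist camera has in their place "mount" (4x4, takes a point from camera to tool coordinates, whose origin is the TCP and whose axes are the flange's). Camera axes: x right, y down, z forward; pixel columns grow to the right and rows downward; lengths in mm; the calibration is good to about 2 mm. A picture is of the moment at which its call begins: read the wrist's pose just before it. camera_model takes no time and is no camera call.
- ctrl.finish_job(): hands the job in; it is judged then, once.
The state is a dict: "time_s": time; "joints": joint angles; "dq": joint speeds; "tau": joint torques, N m; "eef_pos": TCP position; "ee_rot": TCP orientation; "force": force on the tool from outside, world axes, zero at the start; "wrist_torque": the same for the moment, N m; "grip_width": opening from 0.0 (shut) to 1.0 (fully open); "grip_force": force on a finger pad.
Only numpy, scipy, OpenCV 4.12 (cv2) and the standard library are available. Lean on these libraries where they do the work, as an engineer would, in place of code of your own. Each camera call takes 0.05 s, during which the arm holds its last target. There are 200 camera calls.

TASK

Set up the board test fixture: fold its open hinged frame gently down until it lies level on its front posts, without slamming it. Then turn the flat-headed thumbscrew in the middle of the frame clockwise until it seats, and back it off a quarter turn. Finish while still gripping the thumbscrew's flat head at that setting, so that the clamp beside it can be locked, and leave the other things on the bench where they are.

Things in the scene. Friction and masses are not known exactly. Their poses are not given: they have to be found in the camera images.
- fixture: Board test fixture, fixed to the bench (place, yaw vary): grey box 164 (x) by 150 (y) by 46 mm high, black plate on top (to 52 mm) with a green circuit board on it. Origin: centre of the underside, on the bench; z up; front (switch panel) faces -x, hinge at +x. Two front posts (52 mm in front of the origin, 60 mm to either side) end 66 mm above the bench and carry the closed frame.
- lid (a joint): Angle of the hinged frame, rad: 0 = closed, level on the posts (stop), grows as it opens, 1.57 upright; starts at 1.5 to 1.8. Stiff hinge: it stays at any angle; 2 to 5 N at the front bar, square to the frame, folds it. Open rectangle of dark steel bars 8 mm thick, 140 mm wide (y), reaching 130 mm from the hinge, plus a 46 mm wide finger tab to 141 mm; a crossbar carries the thumbscrew.
- lid_hinge (a point): Middle of the hinge pin, 68 mm behind the fixture's origin, 70 mm above the bench; the pin runs along the fixture's y. The hinge brackets end 79 mm above the bench.
- lid_front (a point): Middle of the frame's front bar (22 mm wide) on the outer face, 119 mm from the hinge and 4 mm outward; its z axis points out of that face. The outer face looks to the back (+x of the fixture) when the frame is open and up when closed, then 74 mm above the bench.
- screw (a joint): Angle of the thumbscrew, rad: 0 = seated (its collar meets the clamp block, it turns no further), grows as it is backed off, counter-clockwise seen from above with the frame closed (positive about the point's z); a quarter turn is 1.57. Starts at 1.8 to 2.9. Friction 0.04 N m; it stays where it is left and travels 2 mm a turn along its axis.
- screw_grip (a point): Grip point in the thumbscrew's flat steel spade head, on its axis, 68 mm from the hinge, 107 mm above the bench when closed, seated. x along the head's 36 mm width, y across its 10 mm thickness (pinch here), z outward along the axis. The head ends 8 mm above this point and 20 mm below it, on a round collar 22 mm across; the clamp block's (30x30 mm) top is 25 mm, the frame's top 33 mm below.
- spindle: Threaded spindle of the thumbscrew with its pressure pad, which carries the spade head; origin on the screw axis at the frame's mid-plane.
- spare_board: Bystander: loose green circuit board 86x62x8 mm, lying to the right (-y) of the fixture. Origin: centre of the underside.
- tweezers_b: Bystander: loose dark tweezers 118x14x10 mm, lying to the left (+y) of the fixture. Origin: centre of the underside.
- flux_jar: Bystander: small loose jar, 36 mm across and 33 mm high, to the left of the fixture towards the back. Origin: centre of the underside.

How it is judged:
By the outcome, as a careful person would: the job done as asked, in the order asked, and still so for the second after the job is handed in, while the arm keeps its last pose, push and grip.
It also fails if it takes over 69 s, if anything falls off the work surface, if the arm or the gripper's body presses on something with over 40 N, if the wrist force passes 120 N, or if a joint passes its speed limit or range.

## Working session

There is one attempt and no reset: what is moved stays moved. The work goes in short steps, Python scripts to look and compute and a tool call to move; the robot and the scene stay as the last step left them, time stands still between calls to the robot, and variables do not carry over. Pictures are saved under pics/ and viewed, at most 10 in all, crops included, and the job is handed in when it is done.

Besides the shell and the picture viewer there is one more tool, called after "Request:" by a JSON object that holds its "name" and its "arguments", one argument or row to a line. servo_tool: Moves the arm, as the interface text tells. Its arguments: {"type":"object","properties":{"deltas":{"type":"array"},"squeeze":{"type":"number"}},"required":["deltas"]}

```bash
mkdir -p pics; ls; python3 - <<'E'
from rig import telemetry, optics, ctrl
import cv2
s=telemetry.sense();print(s)
for n in ("scene","top"):
    cv2.imwrite(f"pics/{n}0.png",optics.capture(n)); print(n,optics.camera_model(n))
print(optics.camera_model("wrist"))
E
```

```text
pics
{'time_s': 0.0, 'joints': array([ 1.10760151e+00,  3.13465267e-01,  1.49845024e+00, -7.86537449e-06,
        1.33098958e+00, -2.23372761e-01]), 'dq': array([ 1.30620662e-03, -5.53308100e-05, -9.58581642e-05, -2.57514452e-04,
       -1.96920111e-04, -6.32459320e-04]), 'tau': array([-1.38956708e-03, -4.12267435e+01, -2.59738863e+01, -3.55367292e-04,
        4.16901894e-03,  1.07143376e-05]), 'eef_pos': array([124.58417023, 509.73672738, 230.72230986]), 'ee_rot': array([-2.17274202e-04,  1.19622921e-01,  9.92819181e-01, -6.19217070e-04]), 'force': array([-0.09063928, -0.27322091,  0.42847104]), 'wrist_torque': array([ 0.0380548 , -0.00547715,  0.00303056]), 'grip_force': 0.0, 'grip_width': 1.0010939864156285}
scene {'vfov': 44.57125213135103, 'cx': 275.860390995597, 'cy': 217.21147418317952, 'R': array([[ 0.61823864, -0.78595298,  0.00767522],
       [-0.54978834, -0.43940643, -0.71039058],
       [ 0.56170613,  0.43497115, -0.70376581]]), 't': array([-326.20413136,  361.21417796,  679.37365609])}
top {'vfov': 44.70396442196347, 'cx': 277.909680378456, 'cy': 214.41879965211064, 'R': array([[-1.91240559e-02, -9.99813390e-01, -2.73067392e-03],
       [-9.94458719e-01,  1.93038751e-02, -1.03340292e-01],
       [ 1.03373720e-01,  7.39256971e-04, -9.94642311e-01]]), 't': array([  20.2233378 ,  559.84886383, 1147.27012795])}
{'vfov': 66.69050341018155, 'cx': 276.2933282696692, 'cy': 212.12230243957703, 'mount': array([[ 3.56798947e-04, -9.52893745e-01, -3.03304111e-01,
         7.65818796e+01],
       [ 9.99999649e-01,  1.10181541e-04,  8.30214662e-04,
         9.78473361e-02],
       [-7.57687844e-04, -3.03304301e-01,  9.52893450e-01,
        -1.42226895e+02],
       [ 0.00000000e+00,  0.00000000e+00,  0.00000000e+00,
         1.00000000e+00]])}
```

```bash
python3 - <<'E'
import cv2,numpy as np
a=cv2.imread("pics/scene0.png");b=cv2.imread("pics/top0.png")
cv2.imwrite("pics/s0b.png",cv2.resize(a,(800,600),interpolation=3));cv2.imwrite("pics/t0b.png",cv2.resize(b,(800,600),interpolation=3))
E
```

```text
(no output)
```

View pics/s0b.png

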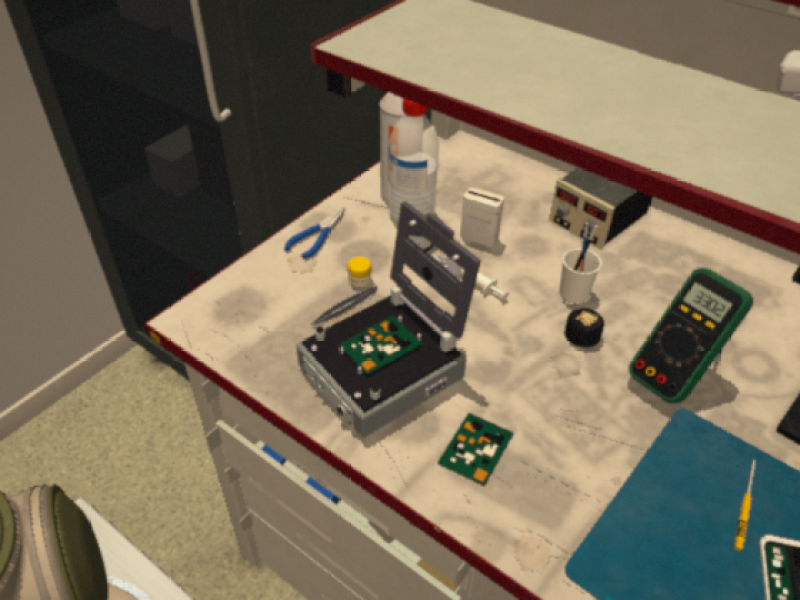

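View pics/t0b.png

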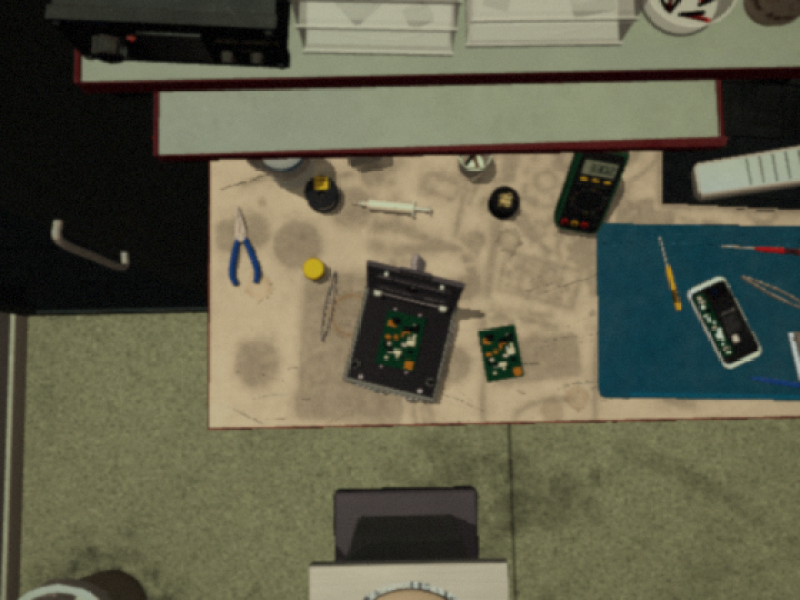

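The scene view shows the fixture at about (385,340), with its frame standing open at (435,265) and its thumbscrew behind the frame. The top view shows the fixture at (405,335), its front towards the robot, yawed slightly clockwise. I'll enlarge both for reading points.

```bash
python3 - <<'E'
import cv2,numpy as np
a=cv2.imread("pics/scene0.png");b=cv2.imread("pics/top0.png")
A=cv2.resize(a[135:310,205:345],None,fx=3.4,fy=3.4,interpolation=2)
B=cv2.resize(b[175:290,235:330],None,fx=5.1,fy=5.1,interpolation=2)
A=A[:590];B=B[:590,:480]
C=np.zeros((590,800,3),np.uint8)
# scene crop 476 wide ; top crop separately resized
A=A[:, :400] if False else A
cv2.imwrite("pics/c_s.png",cv2.convertScaleAbs(A,alpha=1.6,beta=20)); cv2.imwrite("pics/c_t.png",cv2.convertScaleAbs(B,alpha=1.6,beta=20)); print(A.shape,B.shape)
E
```

```text
(590, 476, 3) (586, 480, 3)
```

View pics/c_s.png

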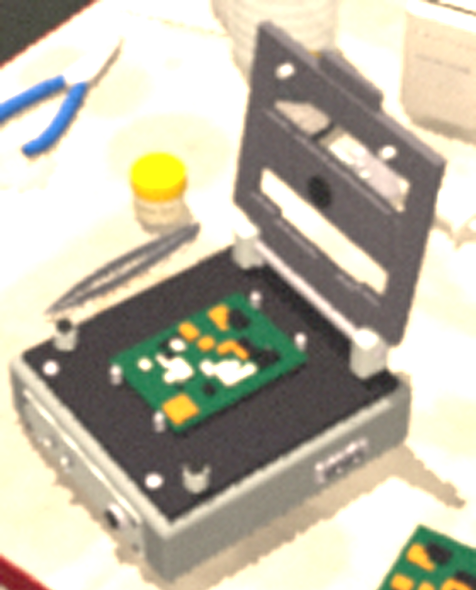

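View pics/c_t.png

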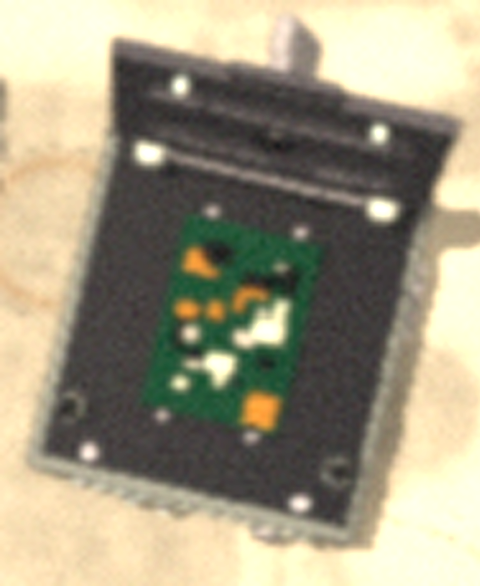

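Top crop: front posts at (70,405) and (337,470), brackets at (148,152) and (382,208), frame's outer front edge from (115,42) to (460,120), screw head at about (293,45). Scene crop: posts at (66,325) and (196,470), brackets at (246,232) and (368,340), frame's front corners at (263,25) and (442,165).

```bash
cat > h.py <<'E'
import numpy as np, cv2
from scipy.optimize import least_squares
from scipy.spatial.transform import Rotation as Ro
from rig import telemetry, optics, ctrl
def proj(m,R,t,X):
    f=210/np.tan(np.radians(m["vfov"])/2); c=R@np.asarray(X,float)+t
    return np.array([m["cx"]+f*c[0]/c[2], m["cy"]+f*c[1]/c[2]])
def rot(s):
    return Ro.from_quat(np.roll(s["ee_rot"],-1)).as_matrix()
def wristcam(s):
    m=optics.camera_model("wrist"); M=m["mount"]; Rt=rot(s)
    Rwc=Rt@M[:3,:3]; p=Rt@M[:3,3]+s["eef_pos"]
    return m,Rwc.T,-Rwc.T@p
def fx(P,X):  # fixture->world
    c,s_=np.cos(P[2]),np.sin(P[2])
    return np.array([P[0]+c*X[0]-s_*X[1],P[1]+s_*X[0]+c*X[1],X[2]])
def lid(th,r,y,n): # fixture coords of lid point
    return np.array([68-r*np.cos(th)+n*np.sin(th),y,70+r*np.sin(th)+n*np.cos(th)])
E
python3 - <<'E'
from h import *
T=lambda p:np.array([235+(p[0]+.5)/5.1-.5,175+(p[1]+.5)/5.1-.5])
S=lambda p:np.array([205+(p[0]+.5)/3.4-.5,135+(p[1]+.5)/3.4-.5])
ms={n:optics.camera_model(n) for n in("top","scene")}
obs=[("top",T((70,405)),'f',(-52,60,66)),("top",T((337,470)),'f',(-52,-60,66)),
("scene",S((66,325)),'f',(-52,60,66)),("scene",S((196,470)),'f',(-52,-60,66)),
("top",T((265,180)),'f',(68,0,79)),("scene",S((307,286)),'f',(68,0,79)),
("top",T((115,42)),'l',(130,70,4)),("top",T((460,120)),'l',(130,-70,4)),
("scene",S((263,25)),'l',(130,70,4)),("scene",S((442,165)),'l',(130,-70,4))]
def res(P):
    o=[]
    for n,px,k,X in obs:
        W=fx(P,X if k=='f' else lid(P[3],*X)); m=ms[n]
        o.append(proj(m,m["R"],m["t"],W)-px)
    return np.concatenate(o)
r=least_squares(res,[450,0,-.2,1.6],loss="soft_l1"); print(r.x, res(r.x).reshape(-1,2).round(1))
P=r.x
for nm,X in (("hinge",(68,0,70)),("front",lid(P[3],119,0,4)),("grip",lid(P[3],68,0,37+.6))): print(nm,fx(P,X))
print(proj(ms["top"],ms["top"]["R"],ms["top"]["t"],[0,0,0]))
print(telemetry.sense()["time_s"])
E
```

```text
[ 5.02678956e+02  4.68361116e+00 -2.57085719e-01  1.69819105e+00] [[ 0.3  0.8]
 [ 0.7  0.9]
 [-1.3  0.1]
 [-0.7 -1.1]
 [ 1.2 -1.7]
 [ 0.5 -2.6]
 [-0.3  0.1]
 [ 0.8  1.3]
 [-0.  -1.4]
 [ 0.5 -0.7]]
hinge [568.444141   -12.60628182  70.        ]
front [586.90344568 -17.45929638 187.52745347]
grip [612.86922705 -24.28578944 132.67185039]
[286.91219303 463.63811878]
0.1
```

```bash
cat >> h.py <<'E'
P0=np.array([502.7,4.7,-.257])
def delta(target, s=None):
    s=s or telemetry.sense(); return (rot(s).T@(np.asarray(target)-s["eef_pos"]))/200
E
python3 - <<'E'
from h import *
ms={n:optics.camera_model(n) for n in("top","scene")}
def tri(pt,ps):
    q=[("top",np.array(pt)*.7),("scene",np.array(ps)*.7)]
    return least_squares(lambda X:np.concatenate([proj(ms[n],ms[n]["R"],ms[n]["t"],X)-p for n,p in q]),[600,0,100]).x
print("shelf corner",tri((155,153),(317,52)))
print("bench cup",tri((475,160),(580,257)), "bottle cap?",tri((283,160),(410,100)))
s=telemetry.sense()
a=fx(P0,(126,-0,255)); print("above",a,delta(a))
R=rot(s); print(R.round(3)); print(Ro.from_matrix(R).as_rotvec(), "yaw err", np.arctan2(R[1,1],R[0,1])-(np.pi/2-.257))
E
```

```text
shelf corner [750.65107582 325.40391141 254.24824864]
bench cup [ 786.24446187 -120.510943     78.09906779] bottle cap? [744.65561281 154.34540186 238.99705703]
above [624.56176561 -27.32670891 255.        ] [-3.06618291 -2.01493765 -0.11952769]
[[-0.971  0.238 -0.   ]
 [ 0.238  0.971 -0.001]
 [ 0.    -0.001 -1.   ]]
[-3.75826399e-01 -3.11865956e+00  1.52846753e-03] yaw err 0.017138877914959494
```

Request:
{"name": "servo_tool", "arguments": {
  "deltas": [
    [[-0.2,-0.13,-0.015],[0,0,0],0],
    [[-0.2,-0.13,-0.015],[0,0,0],0],
    [[-0.2,-0.13,-0.015],[0,0,0],0],
    [[-0.2,-0.13,-0.015],[0,0,0],0],
    [[-0.2,-0.13,-0.015],[0,0,0],0],
    [[-0.2,-0.13,-0.015],[0,0,0],0],
    [[-0.2,-0.13,-0.015],[0,0,0],0],
    [[-0.2,-0.13,-0.015],[0,0,0],0]
  ],
  "squeeze": 40
}}

```text
time_s: 0.9
eef_pos: [387.0, 230.2, 255.3]
ee_rot: [-0.0, 0.12, 0.993, -0.0]
force: [0.7, 1.2, -1.0]
grip_width: -0.001
grip_force: 0.0
```

Request:
{"name": "servo_tool", "arguments": {
  "deltas": [
    [[-0.2,-0.13,0],[0,0,0],0],
    [[-0.2,-0.13,0],[0,0,0],0],
    [[-0.2,-0.13,0],[0,0,0],0],
    [[-0.2,-0.13,0],[0,0,0],0],
    [[-0.2,-0.13,0],[0,0,0],0],
    [[-0.2,-0.13,0],[0,0,0],0],
    [[-0.2,-0.13,0],[0,0,0],0],
    [[0,0,0],[0,0,0],0]
  ]
}}

```text
time_s: 1.7
eef_pos: [616.9, -15.7, 253.0]
ee_rot: [-0.001, 0.122, 0.993, -0.0]
force: [-1.0, -0.1, 0.3]
grip_width: -0.002
grip_force: 0.0
```

```bash
python3 - <<'E'
from h import *
a=fx(P0,(126,-0,255)); s=telemetry.sense(); print(s["time_s"],s["eef_pos"],s["force"],a,delta(a)); print(rot(s).round(3))
cv2.imwrite("pics/w1.png",optics.capture("wrist")); 
E
```

```text
1.7 [616.86819613 -15.66296735 252.96688507] [-1.01878577 -0.10475073  0.32869054] [624.56176561 -27.32670891 255.        ] [-0.05141478 -0.04728696 -0.01022987]
[[-0.97   0.242 -0.002]
 [ 0.242  0.97  -0.   ]
 [ 0.002 -0.001 -1.   ]]
```

Request:
{"name": "servo_tool", "arguments": {
  "deltas": [
    [[-0.05,-0.05,0],[0,0,0],0],
    [[0,0,0.1],[0,0,0],0],
    [[0,0,0.1],[0,0,0],0],
    [[0,0,0.1],[0,0,0],0],
    [[0,0,0],[0,0,0],0]
  ]
}}

```text
time_s: 2.25
eef_pos: [621.0, -22.7, 193.2]
ee_rot: [-0.002, 0.119, 0.993, 0.0]
force: [0.4, -0.4, -0.3]
grip_width: -0.0
grip_force: 0.0
```

```bash
python3 - <<'E'
from h import *
s=telemetry.sense(); print(s["time_s"],s["eef_pos"],s["force"])
c,sn=np.cos(-P0[2]),np.sin(-P0[2]); d=s["eef_pos"][:2]-P0[:2]; print("fixture coords",c*d[0]-sn*d[1],sn*d[0]+c*d[1])
# path of TCP in fixture (x,z): corner r=125
prev=None
for th in [1.72,1.6,1.4,1.2,1.0,.8,.6,.4,.3,.2,.1,0]:
    p=lid(th,124,0,4)+[11,0,0]; print(th,p[[0,2]].round(1), None if prev is None else ((prev-p)/200)[[0,2]].round(3)); prev=p
cv2.imwrite("pics/v1.png",np.hstack([cv2.resize(optics.capture("scene")[120:310,200:380],(400,422)),cv2.resize(optics.capture("wrist"),(400,300)).copy() if 0 else cv2.copyMakeBorder(cv2.resize(optics.capture("wrist"),(400,300)),0,122,0,0,0)]))
E
```

```text
2.25 [620.99237164 -22.73237491 193.17436058] [ 0.44515803 -0.39031336 -0.34677237]
fixture coords 121.38004723510365 3.5361723128555873
1.72 [101.4 192. ] None
1.6 [ 86.6 193.8] [ 0.074 -0.009]
1.4 [ 61.9 192.9] [0.124 0.005]
1.2 [ 37.8 187. ] [0.12  0.029]
1.0 [ 15.4 176.5] [0.112 0.053]
0.8 [ -4.5 161.7] [0.099 0.074]
0.6 [-21.1 143.3] [0.083 0.092]
0.4 [-33.7 122. ] [0.063 0.107]
0.3 [-38.3 110.5] [0.023 0.058]
0.2 [-41.7  98.6] [0.017 0.06 ]
0.1 [-44.   86.4] [0.011 0.061]
0 [-45.  74.] [0.005 0.062]
```

View pics/v1.png

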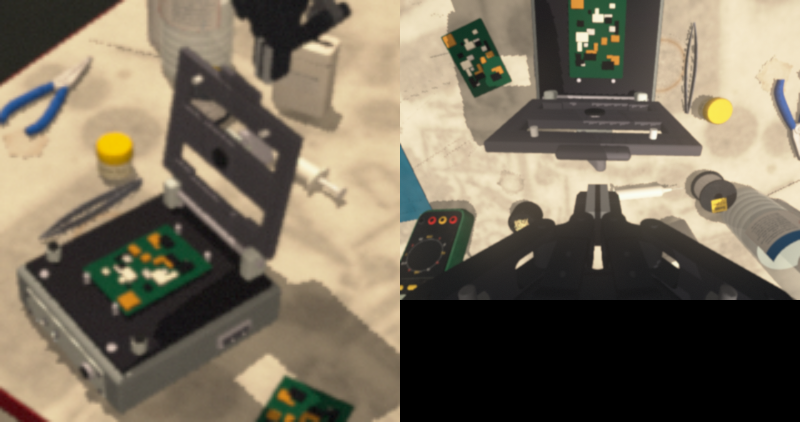

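The fingers are shut behind the frame (fingertips about (268,65) left, (598,190) right), with a gap to the bar. Now I'll push it forward.

Request:
{"name": "servo_tool", "arguments": {
  "deltas": [
    [[0.03,0,0],[0,0,0],0],
    [[0.03,0,0],[0,0,0],0],
    [[0.03,0,0],[0,0,0],0],
    [[0.03,0,0],[0,0,0],0],
    [[0.03,0,0],[0,0,0],0],
    [[0.03,0,0],[0,0,0],0]
  ]
}}

```text
time_s: 2.95
eef_pos: [587.4, -14.9, 196.1]
ee_rot: [0.001, 0.12, 0.993, -0.0]
force: [4.4, -0.2, 1.7]
grip_width: 0.006
grip_force: 2.2
```

Request:
{"name": "servo_tool", "arguments": {
  "deltas": [
    [[0.04,0,0],[0,0,0],0],
    [[0.04,0,0],[0,0,0],0],
    [[0.04,0,0],[0,0,0],0],
    [[0.04,0,0.01],[0,0,0],0],
    [[0.04,0,0.01],[0,0,0],0],
    [[0.04,0,0.01],[0,0,0],0]
  ]
}}

```text
time_s: 3.55
eef_pos: [540.0, -3.2, 189.1]
ee_rot: [-0.0, 0.12, 0.993, 0.0]
force: [4.2, 0.3, 0.4]
grip_width: 0.001
grip_force: 1.8
```

```bash
cat >> h.py <<'E'
def tofix(p):
    c,sn=np.cos(-P0[2]),np.sin(-P0[2]); d=p[:2]-P0[:2]; return np.array([c*d[0]-sn*d[1],sn*d[0]+c*d[1],p[2]])
E
python3 - <<'E'
from h import *
s=telemetry.sense(); print(s["time_s"],tofix(s["eef_pos"]),s["force"])
E
```

```text
3.55 [ 38.03096356   1.84592161 189.08369038] [4.18632805 0.29221482 0.41392871]
```

Request:
{"name": "servo_tool", "arguments": {
  "deltas": [
    [[0.037,0,0.02],[0,0,0],0],
    [[0.037,0,0.02],[0,0,0],0],
    [[0.037,0,0.02],[0,0,0],0],
    [[0.033,0,0.025],[0,0,0],0],
    [[0.033,0,0.025],[0,0,0],0],
    [[0.033,0,0.025],[0,0,0],0]
  ]
}}

```text
time_s: 4.15
eef_pos: [499.3, 6.6, 161.7]
ee_rot: [-0.0, 0.12, 0.993, 0.0]
force: [3.9, 0.9, 1.1]
grip_width: -0.004
grip_force: 1.5
```

Request:
{"name": "servo_tool", "arguments": {
  "deltas": [
    [[0.021,0,0.023],[0,0,0],0],
    [[0.021,0,0.023],[0,0,0],0],
    [[0.021,0,0.023],[0,0,0],0],
    [[0.021,0,0.023],[0,0,0],0],
    [[0.016,0,0.027],[0,0,0],0],
    [[0.016,0,0.027],[0,0,0],0],
    [[0.016,0,0.027],[0,0,0],0],
    [[0.016,0,0.027],[0,0,0],0]
  ]
}}

```text
time_s: 4.95
eef_pos: [471.0, 13.6, 121.8]
ee_rot: [0.0, 0.12, 0.993, 0.0]
force: [1.9, 0.9, 1.5]
grip_width: 0.0
grip_force: 1.3
```

```bash
python3 - <<'E'
from h import *
s=telemetry.sense(); print(s["time_s"],tofix(s["eef_pos"]),s["force"])
E
```

```text
4.95 [-32.94987294   0.51730815 121.80919786] [1.87064251 0.94657361 1.53275395]
```

Request:
{"name": "servo_tool", "arguments": {
  "deltas": [
    [[0.01,0,0.025],[0,0,0],0],
    [[0.01,0,0.025],[0,0,0],0],
    [[0.01,0,0.025],[0,0,0],0],
    [[0.01,0,0.025],[0,0,0],0],
    [[0.005,0,0.02],[0,0,0],0],
    [[0.005,0,0.02],[0,0,0],0],
    [[0.005,0,0.02],[0,0,0],0],
    [[0.005,0,0.02],[0,0,0],0]
  ]
}}

```text
time_s: 5.75
eef_pos: [459.5, 16.2, 86.0]
ee_rot: [0.0, 0.12, 0.993, -0.0]
force: [0.8, -1.3, 2.1]
grip_width: 0.003
grip_force: 1.1
```

Request:
{"name": "servo_tool", "arguments": {
  "deltas": [
    [[0,0,0.01],[0,0,0],0],
    [[0,0,0.01],[0,0,0],0],
    [[0,0,0.008],[0,0,0],0],
    [[0,0,0.006],[0,0,0],0],
    [[0,0,0.006],[0,0,0],0],
    [[0,0,0.005],[0,0,0],0],
    [[0,0,0.005],[0,0,0],0],
    [[0,0,0.005],[0,0,0],0]
  ]
}}

```text
time_s: 6.55
eef_pos: [459.4, 16.4, 75.2]
ee_rot: [-0.0, 0.12, 0.993, 0.0]
force: [-2.3, -0.1, 2.2]
grip_width: 0.001
grip_force: 1.1
```

```bash
python3 - <<'E'
from h import *
s=telemetry.sense(); print(s["time_s"],tofix(s["eef_pos"]),s["force"])
E
```

```text
6.55 [-44.85040572   0.30105116  75.21137575] [-2.274199   -0.07220182  2.21737241]
```

Almost closed; press slowly onto the stop.

Request:
{"name": "servo_tool", "arguments": {
  "deltas": [
    [[0,0,0.003],[0,0,0],0],
    [[0,0,0.003],[0,0,0],0],
    [[0,0,0.003],[0,0,0],0],
    [[0,0,0.003],[0,0,0],0],
    [[0,0,0.003],[0,0,0],0],
    [[0,0,0],[0,0,0],0]
  ]
}}

```text
time_s: 7.15
eef_pos: [459.5, 16.4, 73.8]
ee_rot: [0.0, 0.119, 0.993, -0.0]
force: [-9.5, 1.6, 22.5]
grip_width: -0.006
grip_force: 11.5
```

Request:
{"name": "servo_tool", "arguments": {
  "deltas": [
    [[0,0,-0.02],[0,0,0],0],
    [[0,0,-0.1],[0,0,0],0],
    [[0,0,-0.2],[0,0,0],0.5],
    [[0,0,-0.2],[0,0,0],0.5],
    [[-0.1,0,-0.1],[0,0,0],0.5],
    [[-0.13,0,0],[0,0,0],0.5],
    [[0,0,0],[0,0,0],0.5],
    [[0,0,0],[0,0,0],0.5]
  ]
}}

```text
time_s: 7.95
eef_pos: [503.9, 5.4, 195.7]
ee_rot: [-0.0, 0.12, 0.993, 0.0]
force: [-0.4, -0.9, 0.5]
grip_width: 0.497
grip_force: 0.0
```

```bash
python3 - <<'E'
from h import *
s=telemetry.sense(); print(s["time_s"],tofix(s["eef_pos"]),s["force"])
im=optics.capture("wrist"); cv2.imwrite("pics/w2.png",im)
m,R,t=wristcam(s)
for X in ((0,0,107),(0,0,116),(-52,60,74),(-51,0,74)): print(X,proj(m,R,t,fx(P0,X)))
cv2.imwrite("pics/w2b.png",cv2.resize(im,(800,600)))
E
```

```text
7.95 [  0.95459457   1.01981058 195.69430225] [-0.44188737 -0.86408185  0.49568079]
(0, 0, 107) [274.58307642 214.87045497]
(0, 0, 116) [274.52972086 218.67557024]
(-52, 60, 74) [349.67137599 142.58068832]
(-51, 0, 74) [275.75654747 142.52462719]
```

View pics/w2b.png

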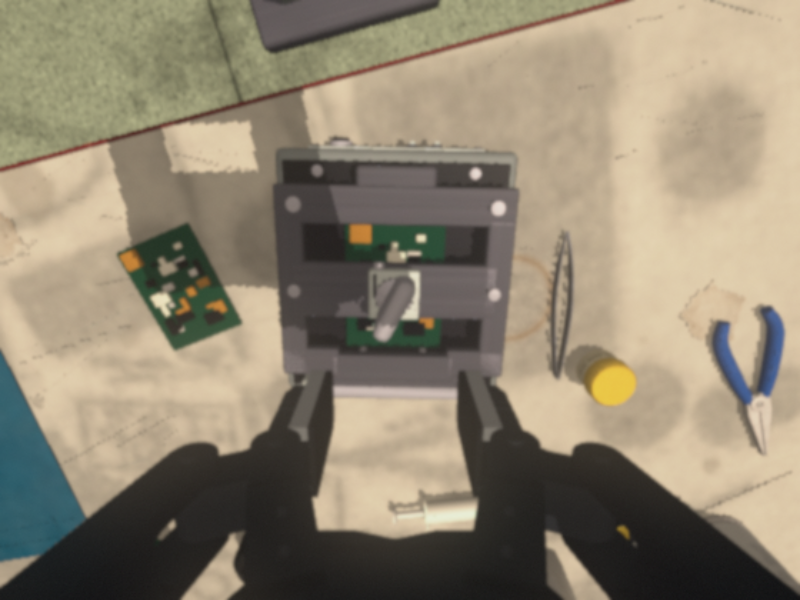

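Frame closed and level. The spade head is at about (394,308), tilted in the picture; I'll enlarge it to read its angle.

```bash
python3 - <<'E'
import cv2
im=cv2.imread("pics/w2.png")[175:255,235:315]
cv2.imwrite("pics/w2c.png",cv2.convertScaleAbs(cv2.resize(im,(560,560),interpolation=2),alpha=1.5,beta=10))
E
```

```text
(no output)
```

View pics/w2c.png

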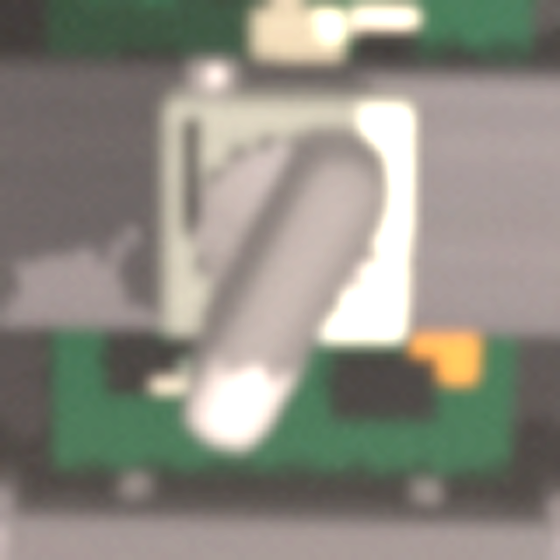

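The head's long axis runs from about (330,170) to (240,405) in the crop, about 21° clockwise from the fixture's x. The clamp block's corners are about (160,90), (415,100), (415,345), (160,340).

```bash
python3 - <<'E'
from h import *
s=telemetry.sense(); print(s["joints"].round(3))
m,R,t=wristcam(s)
def back(u,v,z):
    f=210/np.tan(np.radians(m["vfov"])/2); d=R.T@np.array([(u-m["cx"])/f,(v-m["cy"])/f,1]); c=-R.T@t
    return c+d*(z-c[2])/d[2]
C=lambda p:(235+(p[0]+.5)/7-.5,175+(p[1]+.5)/7-.5)
cs=np.array([tofix(back(*C(p),82)) for p in((160,90),(415,100),(415,345),(160,340))]); print(cs.round(1),cs.mean(0))
for p in((330,170),(240,405),(288,290)): print(p,tofix(back(*C(p),115)).round(1))
# lid screws/bars: symmetric dots on front bar in 800 px picture, mid-line y
for a,b in(((293,204),(498,208)),((294,291),(495,295))):
    q=[tofix(back(x*.7,y*.7,74)) for x,y in(a,b)]; print(q[0].round(1),q[1].round(1),((q[0]+q[1])/2).round(1))
E
```

```text
[-0.222  0.298  1.614  0.     1.231 -1.553]
[[-15.7 -14.4  82. ]
 [-15.   15.6  82. ]
 [ 15.6  16.6  82. ]
 [ 15.5 -14.4  82. ]] [ 0.09544919  0.84545588 82.        ]
(330, 170) [-15.3   5.  115. ]
(240, 405) [ 10.9  -4.  115. ]
(288, 290) [ -2.1   0.9 115. ]
[-50.2 -57.3  74. ] [-50.   59.4  74. ] [-50.1   1.   74. ]
[  1.3 -59.3  74. ] [ 1.7 62.  74. ] [ 1.5  1.4 74. ]
```

Request:
{"name": "servo_tool", "arguments": {
  "deltas": [
    [[0.004,0,0],[0,0,0.076],0.5],
    [[0,0,0.1],[0,0,0.076],0.5],
    [[0,0,0.1],[0,0,0.076],0.5],
    [[0,0,0.1],[0,0,0],0.5],
    [[0,0,0.1],[0,0,0],0.5],
    [[0,0,0.07],[0,0,0],0.5],
    [[0,0,0.05],[0,0,0],0.5],
    [[0,0,0],[0,0,0],0.5]
  ]
}}

```text
time_s: 8.8
eef_pos: [502.4, 5.9, 91.3]
ee_rot: [-0.001, 0.294, 0.956, -0.0]
force: [0.1, -0.3, 0.2]
grip_width: 0.501
grip_force: 0.0
```

```bash
python3 - <<'E'
from h import *
s=telemetry.sense(); print(s["time_s"],tofix(s["eef_pos"]),s["force"],s["joints"].round(3))
R=rot(s); print("tool x dir in fixture deg",np.degrees(np.arctan2(-R[1,0],-R[0,0])+.257))
im=optics.capture("wrist"); cv2.imwrite("pics/w3b.png",cv2.resize(im[150:360,140:420],(800,600),interpolation=2))
E
```

```text
8.8 [-0.59272278  1.05784668 91.30790216] [ 0.1052547  -0.26605788  0.23709968] [-0.222  0.426  1.737 -0.     0.981 -1.195]
tool x dir in fixture deg -19.52928615204732
```

View pics/w3b.png

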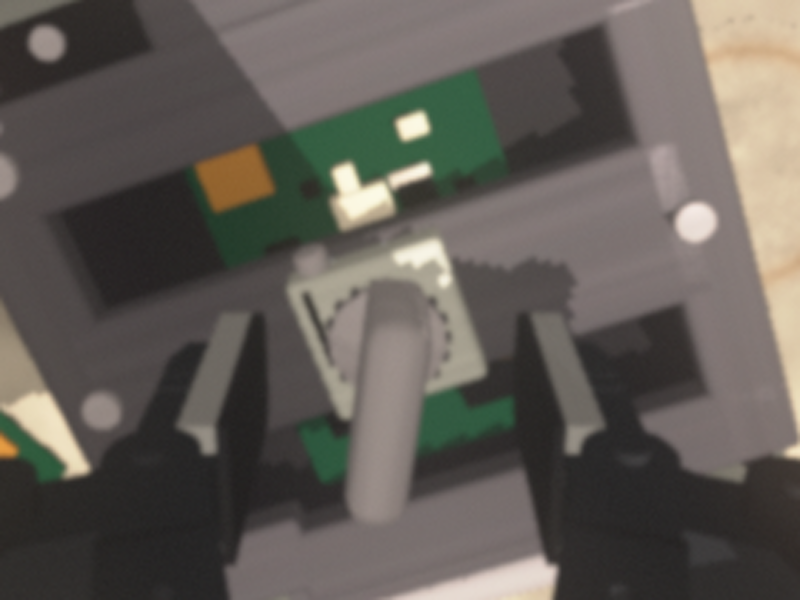

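The head stands between the pads, centred at column 387, still tilted by 5-6° from (396,295) to (378,510). Turn a little more and close.

Request:
{"name": "servo_tool", "arguments": {
  "deltas": [
    [[0,0,0],[0,0,0.06],0.3],
    [[0,0,0.003],[0,0,0],0.2],
    [[0,0,0],[0,0,0],0.1],
    [[0,0,0],[0,0,0],0],
    [[0,0,0],[0,0,0],0],
    [[0,0,0],[0,0,0],0],
    [[0,0,0],[0,0,0],0]
  ],
  "squeeze": 50
}}

```text
time_s: 9.55
eef_pos: [503.3, 5.0, 92.5]
ee_rot: [0.0, 0.338, 0.941, -0.001]
force: [-4.0, -4.2, 4.7]
grip_width: 0.105
grip_force: 50.0
```

```bash
cat > st.py <<'E'
from h import *
s=telemetry.sense(); R=rot(s); print(s["time_s"],tofix(s["eef_pos"]).round(2),"F",s["force"].round(1),"Mt",(R.T@s["wrist_torque"]).round(3),"j6",s["joints"][5].round(3),"tau6",s["tau"][5].round(3),"yaw",np.degrees(np.arctan2(-R[1,0],-R[0,0])+.257).round(2),"grip",s["grip_width"],s["grip_force"])
E
python3 st.py
```

```text
9.55 [ 0.49  0.43 92.48] F [-4.  -4.2  4.7] Mt [0.834 0.022 0.025] j6 -1.103 tau6 -0.029 yaw -24.79 grip 0.10501247502120896 50.0215145945549
```

Request:
{"name": "servo_tool", "arguments": {
  "deltas": [
    [[0,0,0],[0,0,0.07],0],
    [[0,0,0],[0,0,0.07],0],
    [[0,0,0],[0,0,0.07],0],
    [[0,0,0],[0,0,0.07],0],
    [[0,0,0],[0,0,0.07],0],
    [[0,0,0],[0,0,0.07],0],
    [[0,0,0],[0,0,0.07],0],
    [[0,0,0],[0,0,0.07],0]
  ]
}}

```text
time_s: 10.35
eef_pos: [503.0, 4.8, 92.2]
ee_rot: [0.0, 0.708, 0.706, -0.001]
force: [-4.2, -5.3, 3.1]
grip_width: 0.103
grip_force: 49.8
```

```bash
python3 st.py
```

```text
10.35 [ 0.32  0.17 92.22] F [-4.2 -5.3  3.1] Mt [ 0.611 -1.007 -0.064] j6 -0.219 tau6 -1.413 yaw -75.43 grip 0.10329386030363989 49.810962080955505
```

Request:
{"name": "servo_tool", "arguments": {
  "deltas": [
    [[0,0,0],[0,0,0.07],0],
    [[0,0,0],[0,0,0.07],0],
    [[0,0,0],[0,0,0.07],0],
    [[0,0,0],[0,0,0.07],0],
    [[0,0,0],[0,0,0.07],0],
    [[0,0,0],[0,0,0.07],0],
    [[0,0,0],[0,0,0.07],0]
  ]
}}

```text
time_s: 11.05
eef_pos: [502.7, 4.8, 92.0]
ee_rot: [0.0, 0.921, 0.389, -0.001]
force: [-4.4, -5.4, 1.2]
grip_width: 0.11
grip_force: 49.7
```

```bash
python3 st.py
```

```text
11.05 [2.000e-02 1.000e-01 9.201e+01] F [-4.4 -5.4  1.2] Mt [-0.099 -1.245 -0.065] j6 0.551 tau6 -1.415 yaw -119.53 grip 0.11026924220105803 49.669668674468994
```

Request:
{"name": "servo_tool", "arguments": {
  "deltas": [
    [[0,0,0],[0,0,0.06],0],
    [[0,0,0],[0,0,0.06],0],
    [[0,0,0],[0,0,0.06],0],
    [[0,0,0],[0,0,0.06],0],
    [[0,0,0],[0,0,0.06],0]
  ]
}}

```text
time_s: 11.55
eef_pos: [502.6, 4.9, 91.9]
ee_rot: [0.001, 0.987, 0.163, -0.001]
force: [-5.8, -3.7, 0.7]
grip_width: 0.104
grip_force: 49.7
```

```bash
python3 st.py
```

```text
11.55 [-0.16  0.2  91.87] F [-5.8 -3.7  0.7] Mt [-0.659 -1.112 -0.228] j6 1.021 tau6 -1.129 yaw -146.49 grip 0.1035951038297291 49.67922002077103
```

Request:
{"name": "servo_tool", "arguments": {
  "deltas": [
    [[0,0,0],[0,0,0.03],0],
    [[0,0,0],[0,0,0.03],0],
    [[0,0,0],[0,0,0],0]
  ]
}}

```text
time_s: 11.85
eef_pos: [502.5, 5.0, 91.9]
ee_rot: [0.001, 0.993, 0.119, -0.001]
force: [-5.7, -4.1, 1.5]
grip_width: 0.106
grip_force: 63.4
```

```bash
python3 st.py
```

```text
11.85 [-0.23  0.21 91.91] F [-5.7 -4.1  1.5] Mt [-0.595 -1.007 -1.239] j6 1.111 tau6 1.725 yaw -151.57 grip 0.10622042443098938 63.43710993882269
```

Request:
{"name": "servo_tool", "arguments": {
  "deltas": [
    [[0,0,0],[0,0,0.03],0],
    [[0,0,0],[0,0,0.03],0],
    [[0,0,0],[0,0,0],0]
  ]
}}

```text
time_s: 12.15
eef_pos: [502.5, 5.0, 92.0]
ee_rot: [0.001, 0.997, 0.073, -0.001]
force: [-5.6, -3.7, 1.4]
grip_width: 0.106
grip_force: 93.8
```

```bash
python3 st.py
```

```text
12.15 [-0.27  0.25 91.96] F [-5.6 -3.7  1.4] Mt [-0.625 -0.972 -2.171] j6 1.204 tau6 2.605 yaw -156.85 grip 0.10593821260665844 93.77581302076578
```

Seated: the torque rises steeply from a yaw of about -145.7°. Back off in small steps to find where the load is released.

Request:
{"name": "servo_tool", "arguments": {
  "deltas": [
    [[0,0,0],[0,0,-0.03],0],
    [[0,0,0],[0,0,-0.03],0],
    [[0,0,0],[0,0,0],0]
  ]
}}

```text
time_s: 12.45
eef_pos: [502.5, 5.0, 91.9]
ee_rot: [0.001, 0.993, 0.121, -0.001]
force: [-4.9, -4.3, 1.4]
grip_width: 0.106
grip_force: 62.9
```

```bash
python3 st.py
```

```text
12.45 [-0.23  0.24 91.92] F [-4.9 -4.3  1.4] Mt [-0.629 -1.054 -1.293] j6 1.108 tau6 0.865 yaw -151.41 grip 0.10622527031967961 62.87899407267105
```

Request:
{"name": "servo_tool", "arguments": {
  "deltas": [
    [[0,0,0],[0,0,-0.03],0],
    [[0,0,0],[0,0,-0.02],0],
    [[0,0,0],[0,0,0],0]
  ]
}}

```text
time_s: 12.75
eef_pos: [502.6, 4.9, 91.9]
ee_rot: [0.001, 0.987, 0.158, -0.001]
force: [-5.2, -5.3, 1.2]
grip_width: 0.105
grip_force: 49.8
```

```bash
python3 st.py
```

```text
12.75 [-0.16  0.19 91.88] F [-5.2 -5.3  1.2] Mt [-0.716 -1.082 -0.44 ] j6 1.032 tau6 0.119 yaw -147.06 grip 0.10492391233425004 49.80026453733444
```

Request:
{"name": "servo_tool", "arguments": {
  "deltas": [
    [[0,0,0],[0,0,-0.03],0],
    [[0,0,0],[0,0,-0.03],0],
    [[0,0,0],[0,0,0],0]
  ]
}}

```text
time_s: 13.05
eef_pos: [502.6, 4.9, 91.9]
ee_rot: [0.001, 0.979, 0.204, -0.001]
force: [-4.3, -6.1, 1.6]
grip_width: 0.105
grip_force: 49.7
```

```bash
python3 st.py; python3 - <<'E'
from h import *
cv2.imwrite("pics/w5.png",optics.capture("wrist"))
E
```

```text
13.05 [-0.14  0.16 91.89] F [-4.3 -6.1  1.6] Mt [-0.555 -1.138  0.027] j6 0.938 tau6 -0.373 yaw -141.7 grip 0.10537909006677747 49.6527162194252
```

Request:
{"name": "servo_tool", "arguments": {
  "deltas": [
    [[0,0,0],[0,0,-0.07],0],
    [[0,0,0],[0,0,-0.07],0],
    [[0,0,0],[0,0,-0.07],0],
    [[0,0,0],[0,0,-0.07],0],
    [[0,0,0],[0,0,-0.07],0],
    [[0,0,0],[0,0,-0.07],0],
    [[0,0,0],[0,0,-0.07],0]
  ]
}}

```text
time_s: 13.8
eef_pos: [502.9, 4.8, 92.1]
ee_rot: [0.0, 0.83, 0.558, -0.001]
force: [-4.2, -5.2, 3.2]
grip_width: 0.108
grip_force: 49.8
```

Request:
{"name": "servo_tool", "arguments": {
  "deltas": [
    [[0,0,0],[0,0,-0.07],0],
    [[0,0,0],[0,0,-0.07],0],
    [[0,0,0],[0,0,-0.07],0],
    [[0,0,0],[0,0,-0.07],0],
    [[0,0,0],[0,0,-0.07],0],
    [[0,0,0],[0,0,-0.07],0],
    [[0,0,0],[0,0,-0.05],0],
    [[0,0,0],[0,0,0],0]
  ]
}}

```text
time_s: 14.6
eef_pos: [503.2, 4.8, 92.3]
ee_rot: [0.0, 0.573, 0.819, -0.001]
force: [-4.0, -5.2, 3.6]
grip_width: 0.105
grip_force: 50.0
```

```bash
python3 st.py; python3 - <<'E'
from h import *
cv2.imwrite("pics/w6.png",np.hstack([cv2.resize(optics.capture("scene")[120:310,200:380],(400,422)),cv2.resize(optics.capture("wrist")[60:360,120:405],(400,422))]))
E
```

```text
14.6 [ 0.42  0.25 92.33] F [-4.  -5.2  3.6] Mt [ 0.905 -0.601  0.03 ] j6 -0.571 tau6 -0.674 yaw -55.25 grip 0.10478598972740162 49.95499134063721
```

View pics/w6.png

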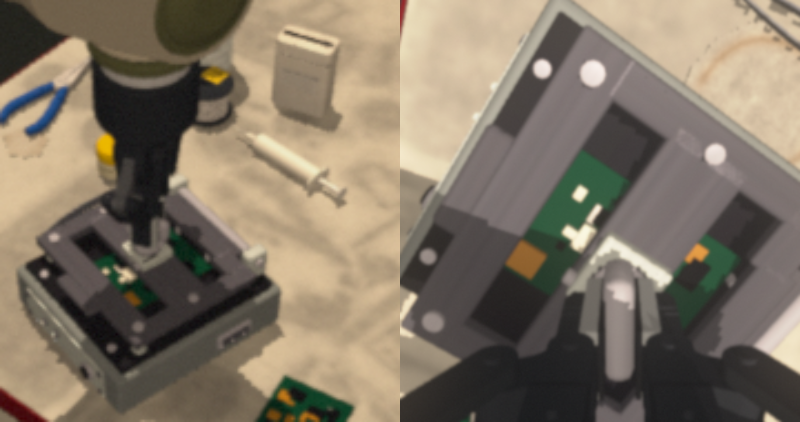

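The frame is level on its posts. The head is gripped at (620,330), a quarter turn (89.6°) back from the seat, and the wrist torque is close to zero.

```bash
python3 -c "
from rig import ctrl; print(ctrl.finish_job())"
```

```text
the job is handed in; nothing more can be done
None
```

The frame is folded level onto its posts, the thumbscrew was seated and backed off about 89.6° by the measured tool angle, its head is still gripped, and the job is handed in at 14.7 s.

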